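Unhook a tested battery pack from its sprung test cradle and box it

ROBOT

A 6-joint arm with a two-finger parallel gripper is mounted at the origin on the work surface. World frame = base frame: x ahead of the robot, y to its left, z up, the work surface at z = 0. Lengths are in mm, angles in degrees, forces in N, time in s.
With the tool pointing down it reaches from about 300 to 850 mm from the base axis. Payload 4.2 kg.
Tool frame: the origin (TCP) lies on the centre line of the jaws, within the pads' length; the fingertips stand 14 mm ahead of it and the grasp point (between the pads) lies 5 mm behind it (env.finger_overhang is the z of the fingertips in the tool frame, in mm); z points along the fingers, y is the line along which they close (so a half turn about z gives the same grasp; the last joint's range is limited). The gripper opens to 91 mm and grips with 3 to 60 N. Pads are 32 mm wide; open, the fingers measure 118 mm over their backs; the gripper's body (76 mm by 178 mm) begins 60 mm behind the grasp point.
Start: joints at [-68.468, 18.312, 89.639, -0, 72.044, -1.146], TCP at [221.693, -530.56, 227.976] pointing down, gripper open.
Joint ranges: [-177.97, 177.97], [-48.28, 115.42], [12.27, 149.76], [-77.06, 257.06], [2.81, 150.46], [-146.56, 146.56]. Speed limits (degrees/s): [147.25, 147.25, 180, 180, 180, 180].

INTERFACE

Orientations are given as [roll, pitch, yaw] about the fixed x, y, z axes, in that order (R = Rz(yaw) Ry(pitch) Rx(roll)).
In Python, from workcell import sensors, viewer, env gives the robot as it stands. The module is installed in compiled form; this text tells all that it offers.
- The arm moves only by the tool step_arm, never from a script. Its argument "plan" is one flat list of numbers, 6 for each row, row after row: the shift along the tool's x, y, z in cm, then the turn, a rotation vector about the tool's x, y, z in rad. In form: [x, y, z, wx, wy, wz, x, y, z, wx, wy, wz, ...]. A call has 1 to 5 rows; each row shifts and turns the commanded pose from where the row before left it, along the tool's axes as they then stand; what a row does not reach is not made up. A row lasts 1/12 s, in which the tool goes at most 41.7 mm and 7.16 degrees, less where a joint would pass 70% of its speed; a pose out of reach is approached as far as the arm can. A call is refused whole if a number of a shift passes 4.17 or a number of a turn 0.125, either way. A call with a gripper value outside its range is refused whole. "hand" is the finger opening in cm, from 0 to 9.12, set as the call begins (left out, the last holds). The fingers move at their own pace and stop on an object; "newtons" is the grip in N (left out, the last holds). Time passes only in rows, so rows that do not move let the fingers close. It gives the time, the measured TCP pose, the force, the opening and the grip force at its end, in the units of the state.
- sensors.state(): the state, without advancing time (a new reading comes with each control period).
- viewer.grab_frame(name): name is "scene" or "top" or "wrist"; returns a dict with "img" (384x512x3 uint8, red, green, blue), "fx", "fy", "cx", "cy" (pixels), "k1" (the pictures are not rectified: a ray, as slopes to the right and down, at radius r is drawn at 1 + k1 r^2 times it, then the intrinsics apply), "position" and "attitude" of the camera in the world. Camera axes: x right, y down, z forward; pixel columns grow to the right and rows downward; lengths in mm; the calibration is good to about 2 mm. A picture is of the moment at which its call begins. There is no depth.
- env.job_done(): hands the job in; it is judged then, once.
Trained networks look in a picture, given as the dict that the camera call returned (one of the last four; its "shot" number tells which), for a name from the list of things; names that differ only in an ending like _2 or _b are one class to them, and where a whole thing is asked for, a point or a joint stands for the part that bears it (a point fixed in the world has none). Each returns a list of dicts, best first, with "score" (0 to 1); they miss things now and then, are a little off and sometimes report something else, mostly with a low value. They report only what shows in the picture. A call takes as long as a camera call. They do not tell look-alikes from the thing itself.
- viewer.boxes_of(name, picture): "location" ([column, row] in pixels, amid what is visible of it).
- viewer.pinpoint(name, picture): "location" ([column, row] in pixels: a listed point, or the origin of a listed thing).
The state is a dict: "time_s": time; "qpos": joint angles; "qvel": joint speeds; "effort": joint torques, N m; "ee_pos": TCP position; "ee_rot": TCP orientation; "force": force on the tool from outside, world axes, zero at the start; "torque": the same for the moment, N m; "gripper_width": finger opening in mm; "gripper_force": force on a finger pad.
Only numpy, scipy, OpenCV 4.12 (cv2) and the standard library are available. Lean on these libraries where they do the work, as an engineer would, in place of code of your own. Each camera call takes 0.05 s, during which the arm holds its last target. There are 200 camera calls.

TASK

The battery pack in the test cradle has passed its test. Unhook it the proper way: press it straight back against the sprung contact until you feel it come up against the stop, tip its far end up over the retaining lip and draw it out from under the hood, never forcing it against the cradle. Then lay it flat in the empty half of the cardboard carton, lengthways like the two packs already there; do not drop it or let the spring throw it, and leave everything else on the bench where it is.

Things in the scene. Friction and masses are not known exactly. Their poses are not given: they have to be found in the camera images.
- pack: The pack in the cradle: flat blue shrink-wrapped block, 130 x 38 x 20 mm (x, y, z), edges rounded 1 to 3 mm, 150 to 250 g, rigid, cream board on both end faces. Origin: centre of its underside. +x is its head, the end under the retaining lip (away from the robot); -x is its tail, under the hood; z up. The packs in the carton look the same.
- cradle: Test cradle fixed to the bench, aluminium base 220 x 64 x 12 mm; origin on the bench, x along the pack from tail to head; base from x = -120 to 100 mm. The pack bridges two grey end blocks, underside 34 mm above the bench. From x = -46 to +33 mm its sides are free, with only a bar (top at 18 mm) below. Pressing the pack against the cradle with over 25 N spoils the contacts.
- tail_block (a point): Middle of the hood's front edge, underside: 61 mm above the bench, 7 mm over the pack; hood 4 mm thick, 50 mm wide; cheeks with 2 mm play each side reach 2 mm further. Axes as the cradle's. Under the hood a sprung contact plate pushes the pack towards the head with 3.1 to 9.1 N at rest, 1 N more per mm; at 15.6 N the tail face meets the rigid stop, 16.5 mm behind this edge.
- head_block (a point): Middle of the steel retaining lip's edge over the pack's head, at its top: 59.5 mm above the bench; lip 4 mm thick, 30 mm wide, 1.5 mm over the pack, overlapping it 4 to 11 mm. At rest the head face bears on a brass screw. At the stop the head clears the lip by 2 mm; then, tipped about the tail's top edge to 0.22 to 0.25 rad head up, its underside clears the lip's top.
- carton: Low open cardboard carton, fixed, 178 x 262 mm outside (x, y), walls 30 mm high and 4 mm thick, floor 4 mm thick. Origin: centre of its underside. Two finished packs lie along x in its +y half, at y = +45 and +97 mm; the -y half is empty.
- lane (a point): Point on the carton's inner floor at the centre of its empty half (carton x = 0, y = -62 mm, 4 mm above the bench); axes as the carton's. The packs lie along x; the space here is 170 mm long and 150 mm wide up to the next pack.
- mate_a: Finished pack in the carton, the one next to the empty half, same shape as the pack; loose, leave in place.
- mate_b: Finished pack in the carton, by the +y wall; loose, leave in place.
- cells: Loose black holder with ten upright brown cells, 106 x 44 x 67 mm, origin at the centre of its underside; leave in place.
- tape: Loose roll of amber tape lying flat, 84 mm across, 19 mm high, origin at the centre of its underside; leave in place.
- meter: Loose yellow multimeter lying on its back, 150 x 74 x 40 mm, origin at the centre of its underside; leave in place.
- clamp (a point): Black clamp thumbscrew on the +y side of the base; it holds the carriage (dark bar and both end blocks, as one) wherever it was set: the true hood, stop and lip lie up to 3 mm either way along x of the two block points given. The brass screw's setting varies too: the pack starts 6.5 to 12.5 mm ahead of the stop. So how far to push cannot be had from the poses; feel for the stop.
- driver: Loose red screwdriver lying flat, about 200 mm long; origin under its middle; leave in place.
- strip: Loose coil of nickel strip lying flat, 70 mm across, 8 mm high, origin at the centre of its underside; leave in place.
- cleaner: Loose clear bottle with a white cap, 44 mm across, 110 mm tall, origin at the centre of its foot; leave in place.
Things that resemble listed ones, but are neither listed nor needed, are in the scene too. Leave any black or yellow look-alike of the pack alone.

How it is judged:
By the outcome, as a careful person would: the job done as asked, in the order asked, and still so for the second after the job is handed in, with the robot touching nothing.
It also fails if it takes over 70 s, if anything falls off the work surface, if the arm or the gripper's body presses on something with over 40 N, if the wrist force passes 120 N, or if a joint passes its speed limit or range.

## Working session

There is one attempt and no reset: what is moved stays moved. The work goes in short steps, Python scripts to look and compute and a tool call to move; the robot and the scene stay as the last step left them, time stands still between calls to the robot, and variables do not carry over. Pictures are saved under pics/ and viewed, at most 10 in all, crops included, and the job is handed in when it is done.

Besides the shell and the picture viewer there is one more tool, called after "Emit:" in YAML: its name, and indented under it one key for each argument. step_arm: Moves the arm, as the interface text tells. Its arguments: {"type":"object","properties":{"plan":{"type":"array","items":{"type":"number"}},"hand":{"type":"number"},"newtons":{"type":"number"}},"required":["plan"]}

```bash
mkdir -p pics; cat > h.py <<'E'
import numpy as np, cv2
from scipy.spatial.transform import Rotation as R
from workcell import sensors, viewer, env
def rot(a):
    a=np.array(a,float)
    return a if a.shape==(3,3) else R.from_euler('xyz',a,degrees=True).as_matrix()
def ray(p,uv):
    d=np.array([(uv[0]-p['cx'])/p['fx'],(uv[1]-p['cy'])/p['fy']]); s=d.copy()
    for _ in range(20): s=d/(1+p['k1']*(s@s))
    return np.array(p['position'],float), rot(p['attitude'])@np.array([*s,1])
def onz(p,uv,z):
    o,d=ray(p,uv); return o+d*(z-o[2])/d[2]
def proj(p,X):
    c=rot(p['attitude']).T@(np.array(X,float)-p['position']); s=c[:2]/c[2]; s=s*(1+p['k1']*(s@s))
    return np.array([p['cx']+p['fx']*s[0],p['cy']+p['fy']*s[1]])
def save(p,n): cv2.imwrite('pics/'+n,p['img'][:,:,::-1])
E
python3 - <<'E'
from h import *
np.set_printoptions(precision=1,suppress=True)
print(sensors.state())
H=dict(pack=34,cradle=0,tail_block=61,head_block=59.5,carton=0,lane=4,mate_a=4,clamp=20,cells=0,tape=0,meter=0,driver=0,strip=0,cleaner=0)
ims=[]
for c in ['scene','top']:
    p=viewer.grab_frame(c); ims.append(p['img']); print(c,p['position'],p['attitude'],p['fx'],p['k1'])
    for n,z in H.items():
        print(n,[(np.round(d['location']),round(d['score'],2),onz(p,d['location'],z)[:2]) for d in viewer.pinpoint(n,p)][:4])
    save(p,c+'0.png')
E
```

```text
{'time_s': 0.0, 'qpos': array([-68.5,  18.4,  89.7,   0. ,  72. ,  -1.1]), 'qvel': array([-0.1,  0.1, -0.1, -0.1,  0.1, -0.1]), 'effort': array([ -0. , -41.2, -23.2,   0.1,   0. ,  -0. ]), 'ee_pos': array([ 221.5, -530.1,  227.1]), 'ee_rot': array([-179.9,   -0. ,   22.7]), 'force': array([-0.7, -1. ,  0.1]), 'torque': array([0.1, 0. , 0.1]), 'gripper_force': 0.0, 'gripper_width': 91.33012493506237}
scene [1356.6  180.1 1025.1] [-138.7   -0.1  107.1] 381.8710455005653 0.040134288308999344
pack [(array([207., 193.]), 0.88, array([ 557.6, -229. ])), (array([234., 161.]), 0.84, array([ 379.1, -193.1])), (array([170., 187.]), 0.76, array([ 568.6, -363.7])), (array([139., 138.]), 0.68, array([ 366.3, -594.7]))]
cradle [(array([271., 226.]), 0.35, array([604.3,  14.8]))]
tail_block [(array([217., 176.]), 0.83, array([ 493.2, -215.7])), (array([210., 201.]), 0.73, array([ 608.2, -196.5])), (array([412., 198.]), 0.44, array([398.6, 442.7]))]
head_block [(array([197., 200.]), 0.85, array([ 614.9, -240.4])), (array([206., 203.]), 0.71, array([ 618.7, -206.7])), (array([343., 240.]), 0.59, arra
[... 1433 characters left out ...]
85.1]))]
lane [(array([182., 196.]), 0.9, array([572.4, 192.2])), (array([292., 184.]), 0.52, array([ 631.5, -230.5]))]
mate_a [(array([144., 195.]), 0.59, array([573. , 339.6])), (array([159., 193.]), 0.55, array([583.6, 280.6]))]
clamp [(array([279., 197.]), 0.84, array([ 573.4, -181.3]))]
cells [(array([228., 184.]), 0.68, array([624.3,  13.8]))]
tape [(array([232., 224.]), 0.44, array([467.8,  -5.3]))]
meter [(array([112., 250.]), 0.68, array([356.7, 451. ])), (array([144., 192.]), 0.47, array([584.9, 342.1]))]
driver [(array([226., 253.]), 0.67, array([356.8,  12.8]))]
strip [(array([218., 158.]), 0.62, array([728.8,  56.6]))]
cleaner [(array([247., 157.]), 0.53, array([737.5, -53.9]))]
```

View pics/top0.png

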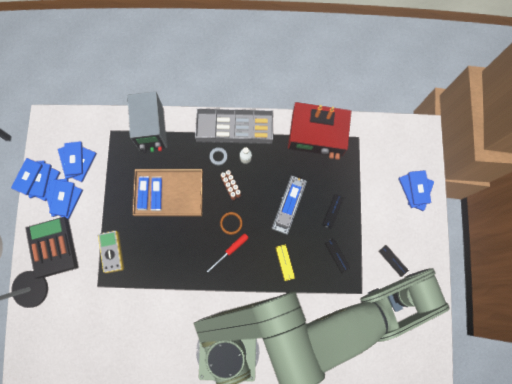

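View pics/scene0.png

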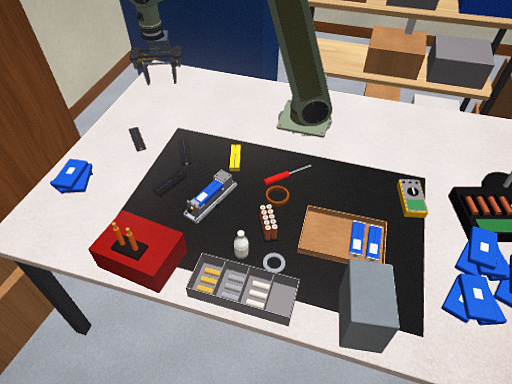

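```bash
cat >> h.py <<'E'
def plan(tp,trpy,n,start=None,nd=2):
    s=sensors.state(); p0,r0=start or (s['ee_pos'],s['ee_rot'])
    p=np.array(p0,float); A=R.from_euler('xyz',r0,degrees=True); B=R.from_euler('xyz',trpy,degrees=True)
    w=(A.inv()*B).as_rotvec()/n; out=[]; d=(np.array(tp,float)-p)/n
    for i in range(n):
        out.append(np.r_[np.round(A.inv().apply(d)/10,nd),np.round(w,3)]); A=A*R.from_rotvec(w)
    for k in range(0,n,5): print([float(x) for r in out[k:k+5] for x in r])
E
python3 - <<'E'
from h import *
plan([545,-219,330],[180,0,-19],15)
E
```

```text
[2.79, -1.09, -0.68, 0.0, -0.0, 0.048, 2.73, -1.22, -0.68, 0.0, -0.0, 0.048, 2.67, -1.35, -0.68, 0.0, -0.0, 0.048, 2.6, -1.48, -0.68, 0.0, -0.0, 0.048, 2.53, -1.6, -0.68, 0.0, -0.0, 0.048]
[2.45, -1.72, -0.68, 0.0, -0.0, 0.048, 2.36, -1.84, -0.68, 0.0, -0.0, 0.048, 2.27, -1.95, -0.68, 0.0, -0.0, 0.048, 2.17, -2.06, -0.68, 0.0, -0.0, 0.048, 2.07, -2.16, -0.68, 0.0, -0.0, 0.048]
[1.96, -2.26, -0.68, 0.0, -0.0, 0.048, 1.85, -2.35, -0.68, 0.0, -0.0, 0.048, 1.73, -2.44, -0.68, 0.0, -0.0, 0.048, 1.61, -2.52, -0.68, 0.0, -0.0, 0.048, 1.49, -2.6, -0.68, 0.0, -0.0, 0.048]
```

Emit:
step_arm:
  plan: [2.8,-1.1,-0.7,0,0,0.048,2.7,-1.2,-0.7,0,0,0.048,2.7,-1.35,-0.7,0,0,0.048,2.6,-1.5,-0.7,0,0,0.048,2.5,-1.6,-0.7,0,0,0.048]

```text
time_s: 1.92
ee_pos: [329.8, -425.5, 263.3]
ee_rot: [180.0, -0.0, 8.8]
force: [-0.3, -0.2, -0.9]
gripper_width: 91.1
gripper_force: 0.0
```

Emit:
step_arm:
  plan: [2.45,-1.7,-0.7,0,0,0.048,2.35,-1.85,-0.7,0,0,0.048,2.25,-1.95,-0.7,0,0,0.048,2.15,-2.05,-0.7,0,0,0.048,2.05,-2.15,-0.7,0,0,0.048]

```text
time_s: 2.33
ee_pos: [436.7, -321.5, 298.5]
ee_rot: [180.0, -0.0, -5.0]
force: [-0.3, -0.4, 1.0]
gripper_width: 91.5
gripper_force: 0.0
```

Emit:
step_arm:
  plan: [1.95,-2.25,-0.7,0,0,0.048,1.85,-2.35,-0.7,0,0,0.048,1.75,-2.45,-0.7,0,0,0.048,1.6,-2.5,-0.7,0,0,0.048,1.5,-2.6,-0.7,0,0,0.048]

```text
time_s: 2.75
ee_pos: [543.8, -217.2, 333.4]
ee_rot: [180.0, -0.0, -18.7]
force: [-0.0, -0.3, 0.9]
gripper_width: 91.3
gripper_force: 0.0
```

```bash
python3 - <<'E'
from h import *
np.set_printoptions(precision=1,suppress=True)
s=sensors.state(); print(s['ee_pos'],s['ee_rot'],s['force'],s['qpos'])
p=viewer.grab_frame('wrist'); print(p['position'],p['attitude'],p['fx'],p['k1'])
for n,z in dict(pack=34,cradle=0,tail_block=61,head_block=59.5,clamp=20).items():
    print(n,[(np.round(d['location']),round(d['score'],2),onz(p,d['location'],z)[:2]) for d in viewer.pinpoint(n,p)][:4])
save(p,'w1.png')
E
```

```text
[ 543.8 -217.2  333.4] [180.   -0.  -18.7] [-0.  -0.3  0.9] [-22.9  16.8  76.9  -0.   86.3  85.8]
[ 611.3 -239.9  490.4] [ 165.4    0.  -108.6] 282.35544422807203 0.005512223306956058
pack [(array([382., 214.]), 0.89, array([ 380. , -394.2])), (array([350., 127.]), 0.71, array([ 539.8, -376.1])), (array([251., 145.]), 0.64, array([ 562.7, -219.3])), (array([285., 261.]), 0.62, array([ 347.3, -210.2]))]
cradle [(array([250., 140.]), 0.63, array([ 568.4, -218.5]))]
tail_block [(array([252., 186.]), 0.79, array([ 504.9, -201.3])), (array([252., 141.]), 0.59, array([ 570.8, -222.9]))]
head_block [(array([255., 109.]), 0.97, array([ 614.5, -243. ])), (array([254., 145.]), 0.61, array([ 564.8, -223.9]))]
clamp [(array([229., 141.]), 0.95, array([ 579.9, -186.5]))]
```

View pics/w1.png

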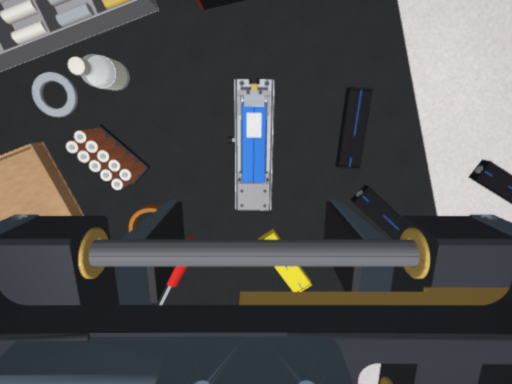

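```bash
python3 - <<'E'
from h import *
np.set_printoptions(precision=1,suppress=True)
p=viewer.grab_frame('wrist'); im=p['img']
hsv=cv2.cvtColor(im,cv2.COLOR_RGB2HSV); m=cv2.inRange(hsv,(100,120,60),(130,255,255)); m[:,:225]=0;m[:,285:]=0;m[:95]=0;m[195:]=0
for r in range(100,190,8):
    c=np.flatnonzero(m[r]); 
    if len(c): print(r,c.min(),c.max(),onz(p,(c.min()-.5,r),54)[:2],onz(p,(c.max()+.5,r),54)[:2])
ys=np.flatnonzero(m.sum(1)>5); print(ys.min(),ys.max(),onz(p,(254,ys.min()),54),onz(p,(254,ys.max()),54))
cr=cv2.resize(im[70:220,200:310],None,fx=5,fy=4*1,interpolation=cv2.INTER_CUBIC)
cv2.imwrite('pics/w1c.png',cr[:,:,::-1])
for ax in (p['attitude'],): print(ax)
E
```

```text
108 240 264 [ 620.8 -222.8] [ 609.1 -258.1]
116 240 264 [ 609.9 -219. ] [ 598.1 -254.6]
124 240 264 [ 598.9 -215.2] [ 586.9 -251. ]
132 240 264 [ 587.6 -211.3] [ 575.6 -247.3]
140 240 264 [ 576.3 -207.3] [ 564.1 -243.6]
148 240 264 [ 564.7 -203.3] [ 552.5 -239.8]
156 240 263 [ 553.  -199.2] [ 541.2 -234.5]
164 240 263 [ 541.1 -195.1] [ 529.2 -230.7]
172 240 263 [ 529.  -190.8] [ 517.  -226.7]
180 241 262 [ 516.3 -188.1] [ 505.2 -221.2]
102 181 [ 622.1 -246.    54. ] [ 507.9 -207.9   54. ]
[ 165.3   -0.  -108.5]
```

View pics/w1c.png

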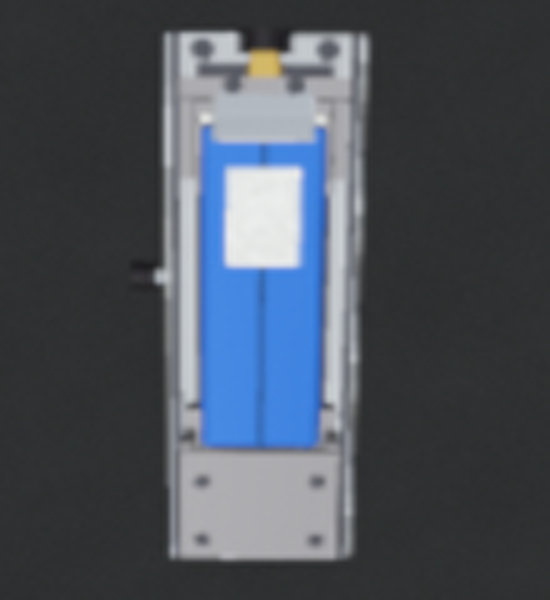

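```bash
python3 - <<'E'
from h import *
np.set_printoptions(precision=1,suppress=True)
p=viewer.grab_frame('wrist')
u=np.array([np.cos(np.radians(19)),-np.sin(np.radians(19))]); v=np.array([-u[1],u[0]])
o=np.array([570.,-225.5])
for n,uv,z in [('base head',(253,78),12),('base tail',(252,209.5),12),('lip edge',(252.7,105.2),59.5),('hood edge',(252,182),65),('head face',(252.5,98.5),52),('base L mid',(233,140),12),('base R',(272.5,140),12),('packR',(264.7,140),54),('packL',(239.7,140),54)]:
    X=onz(p,uv,z); print(n,X,'u',(X[:2]-o)@u,'v',(X[:2]-o)@v)
E
```

```text
base head [ 658.4 -256.8   12. ] u 93.76924274672174 v -0.7949295002339624
base tail [ 449.4 -184.7   12. ] u -127.33843883118564 v -0.7370891063608206
lip edge [ 618.2 -243.    59.5] u 51.27850053541131 v -0.8048729542854879
hood edge [ 509.9 -205.4   65. ] u -63.35884730838476 v -0.6055091995107309
head face [ 627.5 -245.7   52. ] u 60.970996027677316 v -0.40899956523451364
base L mid [ 576.4 -193.9   12. ] u -4.249596537127546 v 32.001113768876486
base R [ 555.4 -256.7   12. ] u -3.687891100712569 v -34.28163621193219
packR [ 563.9 -244.1   54. ] u 0.3124820181710359 v -19.53794601200545
packL [ 576.1 -207.8   54. ] u -0.011899429822255685 v 18.724589626636575
```

```bash
python3 - <<'E'
from h import *
plan([566,-224.8,120],[180,0,-19],7)
E
```

```text
[0.35, -0.03, 3.04, 0.0, 0.0, 0.001, 0.35, -0.03, 3.04, 0.0, 0.0, 0.001, 0.35, -0.04, 3.04, 0.0, 0.0, 0.001, 0.35, -0.04, 3.04, 0.0, 0.0, 0.001, 0.35, -0.04, 3.04, 0.0, 0.0, 0.001]
[0.35, -0.04, 3.04, 0.0, 0.0, 0.001, 0.35, -0.04, 3.04, 0.0, 0.0, 0.001]
```

Emit:
step_arm:
  plan: [0.35,-0.03,3.05,0,0,0.001,0.35,-0.03,3.05,0,0,0.001,0.35,-0.04,3.05,0,0,0.001,0.35,-0.04,3.05,0,0,0.001,0.35,-0.04,3.05,0,0,0.001]

```text
time_s: 3.57
ee_pos: [559.3, -223.3, 179.3]
ee_rot: [180.0, -0.0, -19.0]
force: [-1.0, -0.3, 0.5]
gripper_width: 91.1
gripper_force: 0.0
```

Emit:
step_arm:
  plan: [0.35,-0.04,3.05,0,0,0.001,0.35,-0.04,3.05,0,0,0.001,0,0,0,0,0,0,0,0,0,0,0,0]

```text
time_s: 3.9
ee_pos: [565.7, -224.2, 118.4]
ee_rot: [-180.0, 0.2, -19.0]
force: [0.5, 0.4, -0.5]
gripper_width: 90.9
gripper_force: 0.0
```

```bash
python3 - <<'E'
from h import *
np.set_printoptions(precision=1,suppress=True)
s=sensors.state(); print(s['ee_pos'],s['ee_rot'],s['force'],s['qpos'])
p=viewer.grab_frame('wrist'); im=p['img']; save(p,'w2.png'); print(p['position'],p['attitude'])
u=np.array([np.cos(np.radians(19)),-np.sin(np.radians(19))]); v=np.array([-u[1],u[0]])
o=np.array([570.,-225.5])
hsv=cv2.cvtColor(im,cv2.COLOR_RGB2HSV); m=cv2.inRange(hsv,(100,120,60),(130,255,255))
for r in range(10,230,16):
    c=np.flatnonzero(m[r,180:330])+180
    if len(c): 
        a=[(onz(p,(x,r),54)[:2]-o) for x in(c.min()-.5,c.max()+.5)]
        print(r,c.min(),c.max(),'u',a[0]@u,'v',a[0]@v,a[1]@v,(a[0]@v+a[1]@v)/2)
E
```

```text
[ 565.7 -224.2  118.4] [-180.     0.2  -19. ] [ 0.5  0.4 -0.5] [-22.7  26.2  93.9  -0.   60.1  86.3]
[ 633.7 -247.5  275.1] [ 165.2    0.  -108.9]
138 231 277 u 46.519947845299654 v 18.033946048557496 -18.430049022172955 -0.19805148680772966
154 231 276 u 34.04324749074214 v 18.28096533950043 -17.930831569051573 0.17506688522442815
170 231 276 u 21.19460904203254 v 18.534692849726472 -18.2149153846341 0.15988873254618596
186 232 276 u 7.95980293117281 v 17.984466279452214 -18.506909554809738 -0.26122163767876216
202 232 275 u -5.679941174731915 v 18.240100708127777 -17.98400583132716 0.12804743840030852
218 232 275 u -19.740640316189715 v 18.502967878645855 -18.28013169784541 0.11141809040022288
```

View pics/w2.png

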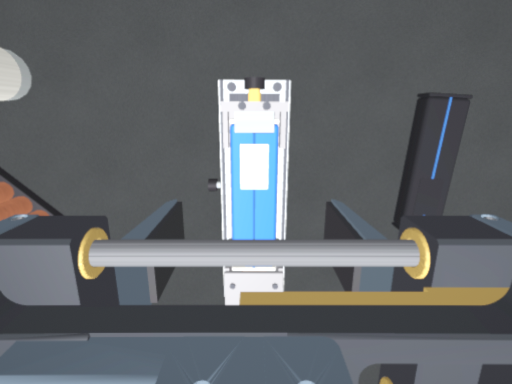

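Emit:
step_arm:
  plan: [0,0,1.7,0,0,0,0,0,1.7,0,0,0,0,0,1.7,0,0,0,0,0,1.1,0,0,0,0,0,0.6,0,0,0]

```text
time_s: 4.37
ee_pos: [567.4, -224.3, 52.2]
ee_rot: [180.0, -0.1, -19.0]
force: [-0.3, 0.6, -0.2]
gripper_width: 91.0
gripper_force: 0.0
```

Emit:
step_arm:
  plan: [0,0,0,0,0,0,0,0,0,0,0,0]
  hand: 4.6
  newtons: 5

```text
time_s: 4.53
ee_pos: [567.7, -224.3, 52.7]
ee_rot: [180.0, -0.1, -19.0]
force: [0.3, -0.5, -0.0]
gripper_width: 80.9
gripper_force: 0.0
```

Emit:
step_arm:
  plan: [0,0,0,0,0,0,0,0,0,0,0,0]

```text
time_s: 4.7
ee_pos: [567.8, -224.2, 52.7]
ee_rot: [180.0, -0.1, -19.0]
force: [0.2, -0.4, -0.4]
gripper_width: 67.4
gripper_force: 0.0
```

Emit:
step_arm:
  plan: [0,0.05,0.22,0,0,0,0,0,0,0,0,0,0,0,0,0,0,0]

```text
time_s: 4.95
ee_pos: [566.8, -224.4, 49.3]
ee_rot: [180.0, -0.0, -19.0]
force: [0.2, 0.7, -0.4]
gripper_width: 47.7
gripper_force: 0.0
```

Emit:
step_arm:
  plan: [0,0,0,0,0,0,0,0,0,0,0,0]
  hand: 3.4
  newtons: 5

```text
time_s: 5.12
ee_pos: [566.9, -224.4, 49.3]
ee_rot: [180.0, -0.0, -19.0]
force: [-0.5, -1.3, -0.1]
gripper_width: 37.9
gripper_force: 5.0
```

Emit:
step_arm:
  plan: [0,0,0,0,0,0,0,0,0,0,0,0]

```text
time_s: 5.28
ee_pos: [566.8, -224.5, 49.3]
ee_rot: [180.0, -0.0, -19.0]
force: [-1.2, -1.1, -0.1]
gripper_width: 37.8
gripper_force: 5.0
```

Emit:
step_arm:
  plan: [0,0,0,0,0,0,0,0,0,0,0,0]
  newtons: 45

```text
time_s: 5.45
ee_pos: [566.8, -224.5, 49.3]
ee_rot: [180.0, -0.0, -19.0]
force: [0.0, -0.9, 0.7]
gripper_width: 38.0
gripper_force: 45.0
```

Emit:
step_arm:
  plan: [-0.1,0,0,0,0,0,-0.1,0,0,0,0,0,0,0,0,0,0,0]

```text
time_s: 5.7
ee_pos: [566.3, -224.2, 49.5]
ee_rot: [180.0, -0.2, -19.0]
force: [4.8, -1.9, -2.7]
gripper_width: 38.0
gripper_force: 45.0
```

Emit:
step_arm:
  plan: [-0.1,0,0,0,0,0,-0.1,0,0,0,0,0,0,0,0,0,0,0]

```text
time_s: 5.95
ee_pos: [564.9, -223.7, 49.6]
ee_rot: [180.0, -0.3, -19.0]
force: [6.2, -2.8, -3.0]
gripper_width: 37.6
gripper_force: 45.0
```

Emit:
step_arm:
  plan: [-0.1,0,0,0,0,0,-0.1,0,0,0,0,0,0,0,0,0,0,0]

```text
time_s: 6.2
ee_pos: [563.6, -223.3, 49.7]
ee_rot: [180.0, -0.4, -19.0]
force: [5.9, -2.9, -3.1]
gripper_width: 37.7
gripper_force: 45.0
```

Emit:
step_arm:
  plan: [-0.1,0,0,0,0,0,-0.1,0,0,0,0,0,0,0,0,0,0,0]

```text
time_s: 6.45
ee_pos: [562.4, -222.9, 49.9]
ee_rot: [180.0, -0.5, -19.0]
force: [7.1, -2.7, -4.7]
gripper_width: 37.8
gripper_force: 45.0
```

Emit:
step_arm:
  plan: [-0.1,0,0.04,0,-0.006,0,-0.1,0,0.03,0,-0.003,0,0,0,0,0,0,0]

```text
time_s: 6.7
ee_pos: [561.5, -222.6, 49.4]
ee_rot: [180.0, -0.1, -19.0]
force: [10.2, -3.6, -4.1]
gripper_width: 37.6
gripper_force: 45.0
```

Emit:
step_arm:
  plan: [-0.1,0,0,0,0,0,-0.1,0,0,0,0,0,0,0,0,0,0,0]

```text
time_s: 6.95
ee_pos: [560.2, -222.1, 49.6]
ee_rot: [180.0, -0.1, -19.0]
force: [10.6, -4.0, -6.0]
gripper_width: 37.8
gripper_force: 45.0
```

```bash
python3 - <<'E'
from h import *
np.set_printoptions(precision=2,suppress=True)
s=sensors.state(); print(s)
E
```

```text
{'time_s': 6.95, 'qpos': array([-22.71,  29.79,  99.33,  -0.01,  50.73,  86.28]), 'qvel': array([ 0.08,  0.12, -0.07,  0.13,  0.25, -0.03]), 'effort': array([ -0.11, -48.94, -13.26,  -0.09,   3.63,  -0.02]), 'ee_pos': array([ 560.18, -222.1 ,   49.57]), 'ee_rot': array([179.98,  -0.15, -18.98]), 'force': array([10.63, -3.97, -6.  ]), 'torque': array([-0.68, -2.  ,  0.01]), 'gripper_force': 44.988364577293396, 'gripper_width': 37.83854253030886}
```

Emit:
step_arm:
  plan: [-0.1,0,0.04,0,0,0,-0.05,0,0,0,0,0,0,0,0,0,0,0]

```text
time_s: 7.2
ee_pos: [559.6, -221.9, 49.6]
ee_rot: [180.0, -0.3, -19.0]
force: [11.5, -3.9, -4.1]
gripper_width: 37.6
gripper_force: 45.0
```

Emit:
step_arm:
  plan: [-0.1,0,0,0,0,0,-0.05,0,0,0,0,0,0,0,0,0,0,0]

```text
time_s: 7.45
ee_pos: [558.7, -221.6, 49.8]
ee_rot: [180.0, -0.3, -19.0]
force: [12.8, -4.8, -5.2]
gripper_width: 37.8
gripper_force: 45.0
```

Emit:
step_arm:
  plan: [-0.1,0,0.02,0,-0.003,0,-0.05,0,0,0,0,0,0,0,0,0,0,0]

```text
time_s: 7.7
ee_pos: [557.9, -221.3, 49.7]
ee_rot: [180.0, -0.2, -19.0]
force: [13.2, -4.3, -5.9]
gripper_width: 37.8
gripper_force: 45.0
```

Emit:
step_arm:
  plan: [-0.1,0,0,0,0,0,0,0,0,0,0,0,0,0,0,0,0,0]

```text
time_s: 7.95
ee_pos: [557.2, -221.1, 49.7]
ee_rot: [180.0, -0.3, -19.0]
force: [13.1, -5.0, -4.9]
gripper_width: 37.6
gripper_force: 45.0
```

Emit:
step_arm:
  plan: [-0.1,0,0,0,0,0,0,0,0,0,0,0,0,0,0,0,0,0]

```text
time_s: 8.2
ee_pos: [556.6, -220.9, 49.8]
ee_rot: [180.0, -0.3, -19.0]
force: [14.9, -4.6, -5.6]
gripper_width: 38.2
gripper_force: 45.0
```

Emit:
step_arm:
  plan: [-0.1,0,0,0,0,0,0,0,0,0,0,0,0,0,0,0,0,0]

```text
time_s: 8.45
ee_pos: [555.9, -220.7, 49.8]
ee_rot: [180.0, -0.4, -19.0]
force: [15.3, -4.6, -6.5]
gripper_width: 37.9
gripper_force: 45.0
```

Emit:
step_arm:
  plan: [-0.1,0,0,0,-0.003,0,0,0,0,0,0,0,0,0,0,0,0,0]

```text
time_s: 8.7
ee_pos: [555.7, -220.6, 49.8]
ee_rot: [180.0, -0.3, -19.0]
force: [16.2, -5.7, -8.0]
gripper_width: 37.7
gripper_force: 45.0
```

Emit:
step_arm:
  plan: [0,0,0,0,0,0,0,0,0,0,0,0]

```text
time_s: 8.87
ee_pos: [555.7, -220.6, 49.8]
ee_rot: [180.0, -0.3, -19.0]
force: [15.5, -6.2, -7.6]
gripper_width: 37.6
gripper_force: 45.0
```

Emit:
step_arm:
  plan: [-0.1,0,0,0,0,0,0,0,0,0,0,0,0,0,0,0,0,0]

```text
time_s: 9.12
ee_pos: [555.6, -220.6, 50.0]
ee_rot: [180.0, -0.4, -19.0]
force: [16.8, -6.6, -8.6]
gripper_width: 37.5
gripper_force: 45.0
```

```bash
python3 - <<'E'
from h import *
np.set_printoptions(precision=2,suppress=True)
s=sensors.state(); print(s['ee_pos'],s['ee_rot'],s['force'],s['torque'])
# tip about tail top edge, world plane (u,z). TCP rel pivot: pack centre at TCP u + d
for d in (-0.5,):
    tcp=np.array([65+d+0, 49.8-54]); prev=tcp
    for k in range(1,17):
        a=.015*k; T=np.array([tcp[0]*np.cos(a)-tcp[1]*np.sin(a), tcp[0]*np.sin(a)+tcp[1]*np.cos(a)])
        dw=T-prev; b=a-.015; tx=dw[0]*np.cos(b)+dw[1]*np.sin(b); tz=-(-dw[0]*np.sin(b)+dw[1]*np.cos(b)); prev=T
        print(k,round(a,3),'tool x %.3f z %.3f cm'%(tx/10,tz/10))
E
```

```text
[ 555.65 -220.64   49.99] [179.97  -0.42 -19.01] [16.79 -6.65 -8.61] [-1.18 -3.5  -0.06]
1 0.015 tool x 0.006 z -0.097 cm
2 0.03 tool x 0.006 z -0.097 cm
3 0.045 tool x 0.006 z -0.097 cm
4 0.06 tool x 0.006 z -0.097 cm
5 0.075 tool x 0.006 z -0.097 cm
6 0.09 tool x 0.006 z -0.097 cm
7 0.105 tool x 0.006 z -0.097 cm
8 0.12 tool x 0.006 z -0.097 cm
9 0.135 tool x 0.006 z -0.097 cm
10 0.15 tool x 0.006 z -0.097 cm
11 0.165 tool x 0.006 z -0.097 cm
12 0.18 tool x 0.006 z -0.097 cm
13 0.195 tool x 0.006 z -0.097 cm
14 0.21 tool x 0.006 z -0.097 cm
15 0.225 tool x 0.006 z -0.097 cm
16 0.24 tool x 0.006 z -0.097 cm
```

Emit:
step_arm:
  plan: [0.006,0,-0.1,0,0.015,0,0.006,0,-0.1,0,0.015,0,0.006,0,-0.1,0,0.015,0,0,0,0,0,0,0]

```text
time_s: 9.45
ee_pos: [555.7, -220.6, 53.2]
ee_rot: [180.0, -3.0, -19.0]
force: [18.9, -5.2, -10.8]
gripper_width: 37.7
gripper_force: 45.0
```

Emit:
step_arm:
  plan: [0,0,0,0,0,0]

```text
time_s: 9.53
ee_pos: [555.7, -220.6, 53.1]
ee_rot: [180.0, -3.0, -19.0]
force: [18.2, -5.3, -10.7]
gripper_width: 37.9
gripper_force: 45.0
```

Emit:
step_arm:
  plan: [0.015,0,-0.08,0,0.015,0,0.015,0,-0.08,0,0.015,0,0.006,0,-0.09,0,0.015,0,0,0,0,0,0,0]

```text
time_s: 9.87
ee_pos: [555.6, -220.6, 56.1]
ee_rot: [180.0, -5.6, -19.0]
force: [17.6, -4.8, -9.9]
gripper_width: 37.6
gripper_force: 45.0
```

Emit:
step_arm:
  plan: [0,0,0,0,0,0]

```text
time_s: 9.95
ee_pos: [555.6, -220.6, 56.0]
ee_rot: [180.0, -5.5, -19.0]
force: [18.5, -5.3, -8.5]
gripper_width: 37.9
gripper_force: 45.0
```

Emit:
step_arm:
  plan: [0.006,0,-0.09,0,0.015,0,0.006,0,-0.09,0,0.015,0,0.006,0,-0.09,0,0.015,0,0,0,0,0,0,0]

```text
time_s: 10.28
ee_pos: [555.4, -220.6, 59.1]
ee_rot: [180.0, -8.1, -19.0]
force: [18.3, -5.9, -10.2]
gripper_width: 38.1
gripper_force: 45.0
```

Emit:
step_arm:
  plan: [0,0,0,0,0,0]

```text
time_s: 10.37
ee_pos: [555.4, -220.6, 59.0]
ee_rot: [180.0, -8.1, -19.0]
force: [17.8, -5.9, -10.3]
gripper_width: 37.9
gripper_force: 45.0
```

Emit:
step_arm:
  plan: [0.006,0,-0.09,0,0.016,0,0.006,0,-0.09,0,0.016,0,0.006,0,-0.09,0,0.016,0,0,0,0,0,0,0]

```text
time_s: 10.7
ee_pos: [555.1, -220.5, 62.2]
ee_rot: [180.0, -10.9, -19.0]
force: [18.1, -5.0, -9.6]
gripper_width: 37.7
gripper_force: 45.0
```

Emit:
step_arm:
  plan: [0,0,0,0,0,0]

```text
time_s: 10.78
ee_pos: [555.1, -220.5, 62.0]
ee_rot: [180.0, -10.8, -19.0]
force: [18.2, -4.8, -8.2]
gripper_width: 37.8
gripper_force: 45.0
```

Emit:
step_arm:
  plan: [0.006,0,-0.1,0,0.016,0,0.006,0,-0.1,0,0.016,0,0.006,0,-0.1,0,0.016,0,0,0,0,0,0,0]

```text
time_s: 11.12
ee_pos: [554.6, -220.3, 65.4]
ee_rot: [180.0, -13.6, -19.0]
force: [18.3, -5.3, -8.6]
gripper_width: 37.8
gripper_force: 45.0
```

Emit:
step_arm:
  plan: [0,0,0,0,0,0]

```text
time_s: 11.2
ee_pos: [554.6, -220.3, 65.3]
ee_rot: [180.0, -13.5, -19.0]
force: [18.5, -5.5, -8.7]
gripper_width: 38.2
gripper_force: 45.0
```

```bash
python3 - <<'E'
from h import *
np.set_printoptions(precision=1,suppress=True)
p=viewer.grab_frame('wrist'); save(p,'w3.png')
im=p['img'][60:260,150:360]; cv2.imwrite('pics/w3.png',cv2.resize(im,None,fx=3,fy=3,interpolation=cv2.INTER_CUBIC)[:,:,::-1])
s=sensors.state(); T=R.from_euler('xyz',s['ee_rot'],degrees=True); print(s['ee_pos'],s['ee_rot'],s['force'])
for n,q in dict(headtopL=[64.4,-19,-4.7],headtopR=[64.4,19,-4.7],headbotL=[64.4,-19,15.3],headbotR=[64.4,19,15.3]).items():
    X=T.apply(q)+s['ee_pos']; uv=proj(p,X); print(n,X,uv,(uv-[150,60])*3)
E
```

```text
[ 554.6 -220.3   65.2] [180.  -13.5 -19. ] [ 18.1  -4.7 -10.3]
headtopL [ 618.9 -222.4   84.8] [218.3 124.9] [205.  194.7]
headtopR [ 606.5 -258.3   84.9] [290.3 125. ] [420.9 195.1]
headbotL [ 623.4 -223.9   65.4] [222.4 123.4] [217.3 190.1]
headbotR [ 611.  -259.8   65.4] [286.1 123.5] [408.3 190.4]
```

View pics/w3.png

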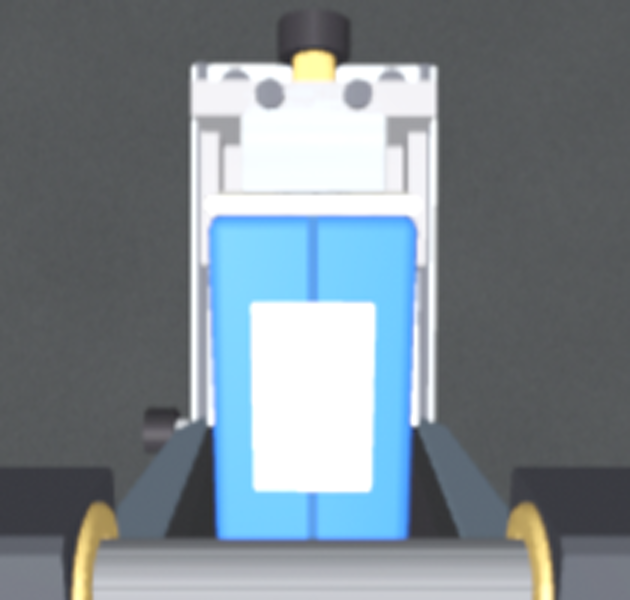

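Emit:
step_arm:
  plan: [0,0,0.1,0,0,0,0,0,0.1,0,0,0,0,0,0,0,0,0]

```text
time_s: 11.5
ee_pos: [555.1, -220.5, 64.5]
ee_rot: [180.0, -13.5, -19.0]
force: [14.0, -4.0, 1.6]
gripper_width: 37.9
gripper_force: 45.0
```

Emit:
step_arm:
  plan: [0.3,0,0,0,0,0,0.3,0,0,0,0,0,0.3,0,0,0,0,0]

```text
time_s: 11.75
ee_pos: [559.8, -222.0, 64.3]
ee_rot: [180.0, -13.0, -19.0]
force: [8.1, -2.5, -2.7]
gripper_width: 37.5
gripper_force: 45.0
```

Emit:
step_arm:
  plan: [0,0,0,0,0,0]

```text
time_s: 11.83
ee_pos: [559.9, -222.0, 64.2]
ee_rot: [180.0, -13.0, -19.0]
force: [9.5, -3.5, -2.5]
gripper_width: 37.8
gripper_force: 45.0
```

Emit:
step_arm:
  plan: [0.3,0,-0.04,0,0.006,0,0.3,0,-0.04,0,0.006,0,0.3,0,0,0,0,0,0,0,0,0,0,0]

```text
time_s: 12.17
ee_pos: [564.6, -223.5, 65.0]
ee_rot: [180.0, -13.2, -19.0]
force: [5.1, -2.2, -3.9]
gripper_width: 37.6
gripper_force: 45.0
```

Emit:
step_arm:
  plan: [0,0,0,0,0,0]

```text
time_s: 12.25
ee_pos: [564.4, -223.5, 65.0]
ee_rot: [180.0, -13.2, -19.0]
force: [5.3, -1.7, -3.4]
gripper_width: 38.0
gripper_force: 45.0
```

Emit:
step_arm:
  plan: [0.3,0,-0.03,0,0,0,0.3,0,-0.03,0,0,0,0.3,0,0,0,0,0,0.3,0,0,0,0,0,0,0,0,0,0,0]

```text
time_s: 12.67
ee_pos: [574.1, -226.7, 67.9]
ee_rot: [-180.0, -13.0, -19.0]
force: [-0.5, 0.3, -1.9]
gripper_width: 37.6
gripper_force: 45.0
```

Emit:
step_arm:
  plan: [0,0,0,0,0,0]

```text
time_s: 12.75
ee_pos: [573.7, -226.6, 67.8]
ee_rot: [-180.0, -13.0, -19.0]
force: [-0.1, 0.3, -1.5]
gripper_width: 37.6
gripper_force: 45.0
```

```bash
python3 - <<'E'
from h import *
s=sensors.state()
a=([573.7,-226.6,67.8],[180,-13,-19]); b=([587,-231,71],[180,-13,-19]); c=([587,-231,200],[180,0,-10]); d=([540,110,230],[180,0,0])
plan(*b,3,a); print(); plan(*c,5,b); print(); plan(*d,12,c)
E
```

```text
[0.48, -0.01, 0.0, 0.0, 0.0, 0.0, 0.48, -0.01, 0.0, 0.0, 0.0, 0.0, 0.48, -0.01, 0.0, 0.0, 0.0, 0.0]

[0.58, 0.0, -2.51, 0.004, -0.045, -0.031, 0.47, 0.01, -2.54, 0.004, -0.045, -0.031, 0.35, 0.01, -2.56, 0.004, -0.045, -0.031, 0.23, 0.01, -2.57, 0.004, -0.045, -0.031, 0.12, 0.01, -2.58, 0.004, -0.045, -0.031]

[-0.88, -2.73, -0.25, 0.0, 0.0, -0.015, -0.84, -2.74, -0.25, 0.0, 0.0, -0.015, -0.8, -2.75, -0.25, 0.0, 0.0, -0.015, -0.76, -2.77, -0.25, 0.0, 0.0, -0.015, -0.72, -2.78, -0.25, 0.0, 0.0, -0.015]
[-0.68, -2.79, -0.25, 0.0, 0.0, -0.015, -0.64, -2.8, -0.25, 0.0, 0.0, -0.015, -0.6, -2.81, -0.25, 0.0, 0.0, -0.015, -0.56, -2.81, -0.25, 0.0, 0.0, -0.015, -0.52, -2.82, -0.25, 0.0, 0.0, -0.015]
[-0.47, -2.83, -0.25, 0.0, 0.0, -0.015, -0.43, -2.84, -0.25, 0.0, 0.0, -0.015]
```

Emit:
step_arm:
  plan: [0.45,0,0,0,0,0,0.45,0,0,0,0,0,0.45,0,0,0,0,0,0.2,0,-1,0,0,0,0.4,0,-2,0,0,0]

```text
time_s: 13.17
ee_pos: [584.3, -230.2, 99.8]
ee_rot: [-180.0, -12.7, -19.0]
force: [0.9, 0.3, -1.5]
gripper_width: 37.8
gripper_force: 45.0
```

Emit:
step_arm:
  plan: [0.5,0,-2,0.004,-0.045,-0.03,0.4,0,-2,0.004,-0.045,-0.03,0.3,0,-2,0.004,-0.045,-0.03,0.2,0,-2,0.004,-0.045,-0.03,0.1,0,-1.5,0.004,-0.045,-0.03]

```text
time_s: 13.58
ee_pos: [587.5, -231.3, 201.3]
ee_rot: [-179.9, -0.3, -10.3]
force: [1.0, -1.1, -1.7]
gripper_width: 37.8
gripper_force: 45.0
```

Emit:
step_arm:
  plan: [-0.6,-1.8,-0.2,0,0,-0.015,-0.8,-2.7,-0.25,0,0,-0.015,-0.8,-2.75,-0.25,0,0,-0.015,-0.75,-2.75,-0.25,0,0,-0.015,-0.7,-2.8,-0.25,0,0,-0.015]

```text
time_s: 14.0
ee_pos: [569.4, -97.9, 211.2]
ee_rot: [-179.9, -0.2, -6.0]
force: [-0.5, 0.6, -1.8]
gripper_width: 37.5
gripper_force: 45.0
```

Emit:
step_arm:
  plan: [-0.7,-2.8,-0.25,0,0,-0.015,-0.65,-2.8,-0.25,0,0,-0.015,-0.6,-2.8,-0.25,0,0,-0.015,-0.55,-2.8,-0.25,0,0,-0.015,-0.5,-2.8,-0.25,0,0,-0.015]

```text
time_s: 14.42
ee_pos: [549.9, 44.2, 224.1]
ee_rot: [-179.9, -0.3, -1.7]
force: [-0.3, 0.1, -2.5]
gripper_width: 37.7
gripper_force: 45.0
```

Emit:
step_arm:
  plan: [-0.5,-2.8,-0.25,0,0,-0.015,-0.4,-2.8,-0.25,0,0,-0.015,-0.2,-1,0,0,0,0,0,0,0,0,0,0,0,0,0,0,0,0]

```text
time_s: 14.83
ee_pos: [540.5, 108.8, 228.4]
ee_rot: [-179.9, -0.2, 0.0]
force: [1.0, -0.1, -2.0]
gripper_width: 37.9
gripper_force: 45.0
```

```bash
python3 - <<'E'
from h import *
np.set_printoptions(precision=1,suppress=True)
s=sensors.state(); print(s['ee_pos'],s['ee_rot'],s['force'],s['qpos'])
p=viewer.grab_frame('wrist'); save(p,'w4.png')
for n,z in dict(carton=0,lane=4,mate_a=4).items():
    print(n,[(np.round(d['location']),round(d['score'],2),onz(p,d['location'],z)[:2]) for d in viewer.pinpoint(n,p)][:4])
im=p['img']; hsv=cv2.cvtColor(im,cv2.COLOR_RGB2HSV); m=cv2.inRange(hsv,(100,120,60),(130,255,255))
n,l,st,c=cv2.connectedComponentsWithStats(m)
for i in range(1,n):
    if st[i,4]>150: print(st[i],[onz(p,q,24)[:2] for q in cv2.boxPoints(cv2.minAreaRect(np.argwhere(l==i)[:,::-1].astype(np.float32)))])
E
```

```text
[540.5 108.8 228.4] [-179.9   -0.2    0. ] [ 1.  -0.1 -2. ] [ 10.2  16.   92.9   0.   70.9 100.1]
carton [(array([152., 127.]), 0.69, array([591.6, 244.9]))]
lane [(array([195., 130.]), 0.89, array([588.1, 187.1]))]
mate_a [(array([ 76., 131.]), 0.61, array([587. , 344.9]))]
[  46   85   50   98 2871] [array([642.3, 361.8]), array([648.9, 317.2]), array([523.9, 315.6]), array([516.2, 364.4])]
[  88   85   48   99 2636] [array([641.3, 311.3]), array([647.3, 269.6]), array([523.5, 264.1]), array([516.4, 309.6])]
[ 220  132   70  108 4650] [array([587.3, 151.7]), array([587.6,  64.7]), array([441.1,  59.7]), array([440.8, 155.6])]
[ 223  266   62   26 1600] [array([399. , 152.5]), array([399.3,  65.4]), array([358.6,  64.2]), array([358.3, 153.4])]
```

View pics/w4.png

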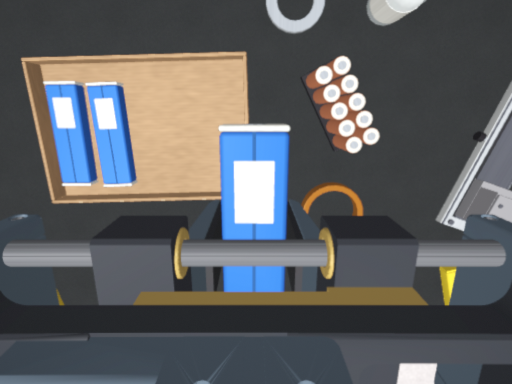

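```bash
python3 - <<'E'
from h import *
np.set_printoptions(precision=1,suppress=True)
p=viewer.grab_frame('wrist'); print(p['position'],p['attitude'])
for uv in [(23.5,59.5),(246.5,53),(221,193),(54,203),(248.5,120),(56,64),(240,58),(220,191)]: print(uv,onz(p,uv,30))
E
```

```text
[611.5 107.6 385.2] [165.6   0.1 -90. ]
(23.5, 59.5) [670.6 375.6  30. ]
(246.5, 53) [678.  116.4  30. ]
(221, 193) [509.3 150.9  30. ]
(54, 203) [495.5 371.4  30. ]
(248.5, 120) [602.4 114.5  30. ]
(56, 64) [665.8 338.8  30. ]
(240, 58) [672.6 124.   30. ]
(220, 191) [512.  152.1  30. ]
```

```bash
python3 - <<'E'
from h import *
a=([540.5,108.8,228.4],[180,-.2,0]); b=([588.5,184,130],[180,0,1.5]); c=([588.5,184,30],[180,0,1.5])
plan(*b,5,a); print(); plan(*c,5,b)
E
```

```text
[0.95, -1.5, 1.97, 0.0, -0.001, -0.005, 0.96, -1.5, 1.97, 0.0, -0.001, -0.005, 0.97, -1.49, 1.97, 0.0, -0.001, -0.005, 0.98, -1.49, 1.97, 0.0, -0.001, -0.005, 0.99, -1.48, 1.97, 0.0, -0.001, -0.005]

[0.0, -0.0, 2.0, 0.0, 0.0, 0.0, 0.0, -0.0, 2.0, 0.0, 0.0, 0.0, 0.0, -0.0, 2.0, 0.0, 0.0, 0.0, 0.0, -0.0, 2.0, 0.0, 0.0, 0.0, 0.0, -0.0, 2.0, 0.0, 0.0, 0.0]
```

Emit:
step_arm:
  plan: [0.95,-1.5,1.95,0,0,-0.005,0.95,-1.5,1.95,0,0,-0.005,0.95,-1.5,1.95,0,0,-0.005,1,-1.5,1.95,0,0,-0.005,1,-1.5,1.95,0,0,-0.006]

```text
time_s: 15.5
ee_pos: [589.3, 184.4, 129.9]
ee_rot: [-179.9, -0.2, 1.4]
force: [0.7, 0.0, -2.2]
gripper_width: 37.6
gripper_force: 45.0
```

Emit:
step_arm:
  plan: [0,0,1.5,0,0,0,0,0,1.5,0,0,0,0,0,1.5,0,0,0,0,0,1,0,0,0,0,0,0,0,0,0]

```text
time_s: 15.92
ee_pos: [587.4, 183.7, 73.3]
ee_rot: [-180.0, 0.1, 1.4]
force: [0.4, 0.2, -2.0]
gripper_width: 38.0
gripper_force: 45.0
```

```bash
python3 - <<'E'
from h import *
np.set_printoptions(precision=1,suppress=True)
s=sensors.state(); print(s['ee_pos'],s['ee_rot'],s['force'])
p=viewer.grab_frame('wrist'); save(p,'w5.png')
E
```

```text
[587.4 183.7  73.3] [-180.     0.1    1.4] [ 0.4  0.2 -2. ]
```

View pics/w5.png

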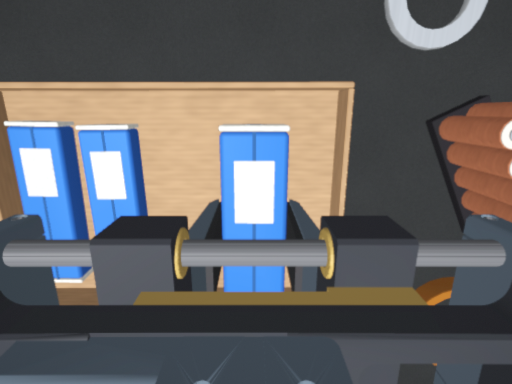

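Emit:
step_arm:
  plan: [0,0,1.2,0,0,0,0,0,1.2,0,0,0,0,0,1.2,0,0,0,0,0,0.9,0,0,0,0,0,0.3,0,0,0]

```text
time_s: 16.38
ee_pos: [588.3, 184.6, 26.7]
ee_rot: [-179.9, -0.1, 1.5]
force: [-0.4, -0.6, -2.2]
gripper_width: 37.9
gripper_force: 45.0
```

Emit:
step_arm:
  plan: [0,0,0,0,0,0,0,0,0,0,0,0]

```text
time_s: 16.55
ee_pos: [589.3, 185.0, 28.2]
ee_rot: [-179.9, -0.2, 1.5]
force: [-0.3, -0.2, -1.5]
gripper_width: 37.7
gripper_force: 45.0
```

Emit:
step_arm:
  plan: [0,0,0.1,0,0,0,0,0,0.1,0,0,0,0,0,0,0,0,0]

```text
time_s: 16.8
ee_pos: [589.1, 185.0, 26.2]
ee_rot: [-179.9, -0.2, 1.5]
force: [0.2, -0.4, -2.5]
gripper_width: 37.8
gripper_force: 45.0
```

Contact is expected near z ≈ 19.5.

Emit:
step_arm:
  plan: [0,0,0.2,0,-0.002,0,0,0,0.1,0,0,0,0,0,0.1,0,0,0,0,0,0,0,0,0]

```text
time_s: 17.13
ee_pos: [588.7, 184.9, 21.5]
ee_rot: [-179.9, -0.0, 1.5]
force: [0.3, 0.1, -2.0]
gripper_width: 37.3
gripper_force: 45.0
```

Emit:
step_arm:
  plan: [0,0,0.1,0,0,0,0,0,0.05,0,0,0,0,0,0,0,0,0]

```text
time_s: 17.38
ee_pos: [588.8, 184.9, 20.2]
ee_rot: [-179.9, -0.1, 1.5]
force: [0.3, -0.1, -2.7]
gripper_width: 37.8
gripper_force: 45.0
```

Emit:
step_arm:
  plan: [0,0,0.07,0,0,0,0,0,0,0,0,0]

```text
time_s: 17.55
ee_pos: [588.9, 184.9, 19.6]
ee_rot: [-179.9, -0.1, 1.5]
force: [0.1, 0.0, -1.3]
gripper_width: 37.6
gripper_force: 45.0
```

Emit:
step_arm:
  plan: [0,0,0.05,0,0,0,0,0,0,0,0,0]

```text
time_s: 17.72
ee_pos: [588.9, 184.9, 19.4]
ee_rot: [-179.9, -0.1, 1.5]
force: [-0.1, -0.2, 0.2]
gripper_width: 37.5
gripper_force: 45.0
```

Emit:
step_arm:
  plan: [0,0,0.05,0,0,0,0,0,0,0,0,0]

```text
time_s: 17.88
ee_pos: [588.9, 185.0, 19.3]
ee_rot: [-179.9, -0.1, 1.5]
force: [-1.7, -0.0, 4.0]
gripper_width: 37.7
gripper_force: 45.0
```

Emit:
step_arm:
  plan: [0,0,-0.06,0,0,0,0,0,0,0,0,0]
  newtons: 8

```text
time_s: 18.05
ee_pos: [589.0, 185.0, 19.3]
ee_rot: [-179.9, -0.1, 1.5]
force: [-1.3, -0.1, 0.8]
gripper_width: 37.8
gripper_force: 8.0
```

Emit:
step_arm:
  plan: [0,0,0,0,0,0,0,0,0,0,0,0,0,0,0,0,0,0]
  hand: 6

```text
time_s: 18.3
ee_pos: [589.1, 185.0, 19.2]
ee_rot: [-179.9, -0.1, 1.5]
force: [0.1, -0.2, 0.8]
gripper_width: 55.6
gripper_force: 0.0
```

Emit:
step_arm:
  plan: [0,0,-0.3,0,0,0,0,0,-1,0,0,0,0,0,-2,0,0,0,0,0,-3,0,0,0,0,0,-3,0,0,0]

```text
time_s: 18.72
ee_pos: [588.3, 184.6, 113.4]
ee_rot: [-179.9, -0.0, 1.5]
force: [0.9, 0.8, 0.2]
gripper_width: 60.1
gripper_force: 0.0
```

Emit:
step_arm:
  plan: [-1,0,-3,0,0,0,-2,0,-3,0,0,0,-3,0,-3,0,0,0,-2,0,-2,0,0,0,0,0,0,0,0,0]

```text
time_s: 19.13
ee_pos: [508.0, 183.1, 227.7]
ee_rot: [-179.7, -0.5, 1.5]
force: [-0.2, -0.4, 0.3]
gripper_width: 60.1
gripper_force: 0.0
```

```bash
python3 - <<'E'
from h import *
s=sensors.state(); print(s['ee_pos'],s['force'],s['time_s'])
a=viewer.grab_frame('wrist'); b=viewer.grab_frame('top')
cv2.imwrite('pics/fin.png',np.hstack([a['img'][:300,:400],cv2.resize(b['img'][100:300,95:362],(400,300),interpolation=cv2.INTER_CUBIC)])[:,:,::-1])
E
```

```text
[508.0265819  183.05212449 227.67367061] [-0.22612938 -0.44616495  0.32803712] 19.1333
```

View pics/fin.png

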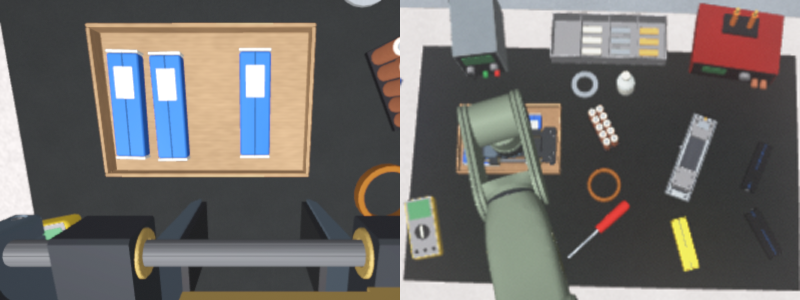

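The left half of the picture shows the pack lying flat in the empty half (columns 240–270), parallel to the two mates. The right half shows the cradle empty and the other items where they were.

```bash
python3 -c "
from workcell import env
print(env.job_done())"
```

```text
the job is handed in; nothing more can be done
None
```

The pack was pressed back to the stop (about 18 N), tipped over the lip, drawn out and laid flat lengthways in the empty half of the carton, and the job was handed in at about 19 s.

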